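Feed a tube rack past the sprung gate

ROBOT

A 6-joint arm with a two-finger parallel gripper is mounted at the origin on the work surface. World frame = base frame: x ahead of the robot, y to its left, z up, the work surface at z = 0. Lengths are in m, angles in degrees, forces in N, time in s.
With the tool pointing down it reaches from about 0.35 to 0.875 m from the base axis. Payload 4.2 kg.
Tool frame: the origin (TCP) lies where the fingers leave the gripper's body, on its centre line; the fingertips stand 70 mm ahead of it and the grasp point (between the pads) lies 51 mm ahead of it; z points along the fingers, y is the direction in which the jaws open and shut (so a half turn about z gives the same grasp; the last joint's range is limited). The gripper opens to 87 mm and grips with 3 to 60 N. Pads are 19 mm wide; open, the fingers measure 117 mm over their backs; the gripper's body (75 mm by 190 mm) begins 51 mm behind the grasp point.
Start: joints at [14.817, 22.042, 0.453, 0, -68.411, -14.817], TCP at [0.625, 0, 0.292] pointing down, gripper open.
Joint ranges: [-179.83, 179.83], [-69.29, 118.12], [-61.27, 80.66], [-181.25, 117.63], [-171.15, -9.14], [-177.46, 177.46]. Speed limits (degrees/s): [159.86, 159.86, 180, 180, 180, 180].

INTERFACE

Orientations are given as a 3x3 rotation matrix whose columns are the frame's x, y, z axes.
In Python, from station import sense, capture, camera_model, finish_job gives the robot as it stands.
- The arm moves only by the shell command python3 -m inch 'ROWS'. ROWS is JSON, a list of rows, each an object with "hand": the closure, from 0 (fully open) to 1 (shut); "slide": the shift along the world's x, y, z in cm, a list of three; "yaw": the turn about the world's z in rad. A call has 1 to 10 rows; each row is the pose to reach, as a shift and turn from the pose commanded when the call began; what a row does not reach only later rows make up. A row lasts 1/8 s, in which the tool goes at most 62.5 mm and 10.7 degrees, less where a joint would pass 70% of its speed; a pose out of reach is approached as far as the arm can. A call with a gripper value outside its range is refused whole. The fingers move at their own pace and stop on an object; the grip force is fixed at half the most. Time passes only in rows, so rows that repeat a pose let the fingers close. It gives the time, the measured TCP pose, the force and the opening at its end, in the units of the state.
- sense(): the state, without advancing time (a new reading comes with each control period).
- capture(name): name is "scene" or "side" or "wrist"; returns the picture (420x560x3 uint8, blue, green, red); there is no depth.
- camera_model(name): a dict with "mtx" (3x3 intrinsics, pixels), "xyz" and "orientation" of the camera in the world; the wrist camera has in their place "tool_from_camera" (4x4, takes a point from camera to tool coordinates, whose origin is the TCP and whose axes are the flange's). Camera axes: x right, y up, looking along -z (the intrinsics and any distortion apply to the point x, -y, -z); pixel columns grow to the right and rows downward; lengths in m; the calibration is good to about 2 mm. A picture is of the moment at which its call begins: read the wrist's pose just before it. camera_model takes no time and is no camera call.
- finish_job(): hands the job in, once; it reports no verdict.
The state is a dict: "time_s": time; "joints": joint angles; "joint_velocities": joint speeds; "effort": joint torques, N m; "tcp_pos": TCP position; "ee_rot": TCP orientation; "wrist_force": force on the tool from outside, world axes, zero at the start; "moment": the same for the moment, N m; "gripper_width": opening from 0.0 (shut) to 1.0 (fully open).
Only numpy, scipy, OpenCV 4.12 (cv2) and the standard library are available. Lean on these libraries where they do the work, as an engineer would, in place of code of your own. Each camera call takes 0.05 s, during which the arm holds its last target. There are 200 camera calls.

TASK

Feed the tube rack that stands in the chute into its end position: with one fingertip press down the gate's long bar to swing the gate clear, and while holding it there push the rack along the chute with the other fingertip, all the way until it rests against the end stop. Do not let the gate and the rack touch each other, do not lift or tip the rack, and then take the hand away so that the gate springs shut behind it. Leave the other things on the bench alone.

Things in the scene. Friction and masses are not known exactly. Their poses are not given: they have to be found in the camera images.
- chute: Fixed feed chute on the bench. Origin at bench height under the channel's middle line; +x the way the rack must go, +y the press bar's side, z up. Base plate x -195 to 215, y -107 to 107, top (channel floor) at z 6. Channel centred on y 0, 34 mm wide inside, open above and at the in-feed end (x -190); side walls 4 mm thick, tops at z 22. All in mm; the gate is at x 30.
- stop (a point): Foot of the end stop's face, on the channel floor (chute x 162, y 0, z 6): the rack's front end rests against it when home. The stop is as wide as the channel, top at z 46. Behind it a cream reader housing, chute x 175 to 213, y -95 to 55, 91 mm high.
- axle (a point): Point on the gate's axle level with the blade (chute x 30, y 36, z 24). The axle is 8 mm thick and runs along the chute's x from x -192 to 114 beside the channel, in two bearing blocks at its ends, 30 mm high.
- gate (a joint): Opening angle of the gate about its axle, rad: 0 shut (at rest), 0.96 fully open (hard stop). From about 0.8 the blade is clear of the rack's path. A spring shuts it (0.06 N m shut, 0.12 N m open), so it stays open only while its bar is held down: some 3 to 5 N from above at chute y 65.
- blade_tip (a point): Middle of the free end of the steel gate blade (chute x 30, y 0, z 43 when shut); turns with the gate and bar. The blade is 8 mm thick along the chute. Shut, it spans chute y 0 to 36 and z 34 to 52, blocking the bar-side half of the channel above the walls. Open, it stands nearly upright between channel and bar, at chute y 20 or more, up to z 72.
- bar_in (a point): In-feed end of the press bar's free edge (chute x -180). The bar is a flat strip 4 mm thick, 280 mm long, parallel to the channel, reaching 6 to 60 mm out from the axle to +y: 50 degrees up when shut (free edge at chute y 75, z 70), about level with its top at z 26 at 0.87 rad. Press it, or slide along it, anywhere.
- bar_out (a point): Other end of the press bar's free edge (chute x 100). Fingers open by some 50 mm, hand centred near chute y 33, put one tip on the bar and the other in the channel behind the rack, both tips at about z 27 when the gate is open.
- rack: The rack to push: loose grey block 90 mm long (its x, parallel to the chute's x), 30 wide, 45 high, with four white-capped tubes fixed in it, caps 58 mm above its underside, about 0.2 kg. Origin: centre of its underside. It stands in the channel before the gate, its front end 20 to 62 mm short of it; home against the end stop its origin is at chute x 117.
- spare: Bystander: a like rack with two tubes, on the base plate outside the channel on the side away from the bar. Origin: centre of its underside.
- reagent: Bystander: small amber bottle, 34 mm wide, 65 mm high, on the base plate on the side away from the bar, near the end stop. Origin: centre of its underside.
- saline: Bystander: clear bottle 60 mm wide, 150 mm high. Origin: centre of its underside.
- beaker: Bystander: glass beaker 80 mm wide, 100 mm high. Origin: centre of its underside.
- tipbox: Bystander: pipette-tip box 87 x 122 x 70 mm. Origin: centre of its underside.
- timer: Bystander: flat white bench timer 60 x 70 x 22 mm. Origin: centre of its underside.
Not all that is in view belongs to the job. What is shaped like the rack but green or yellow is not meant.

How it is judged (in metres and radians):
On the way, in this order (a step that is already met when the one before it is completed fails the run):
1. the gate is swung open while the rack is still short of it (value of joint gate above 0.7 rad and x of rack in the frame of chute below -0.02 m), for 0.1 s.
2. with the gate still open, the whole rack has passed it (value of joint gate above 0.7 rad and x of rack in the frame of chute above 0.08 m), for 0.1 s.
At the end, for the whole second after the job is handed in: The rack stands flat in the channel, within 6 mm of the end stop and at rest, and the gate is shut again behind it (joint below 0.1 rad) (x of rack in the frame of chute above 0.111 m and y of rack in the frame of chute between -0.006 and 0.006 m and z of rack in the frame of chute between 0.003 and 0.01 m and angle between rack's own z axis and vertical below 0.06 rad and angle between the x axis of rack and the x axis of chute, either way round below 0.12 rad and value of joint gate below 0.1 rad and linear speed of rack below 0.01 m/s); the robot touches nothing.
It fails at once if the gate and the rack press on each other (over 1.5 N) (contact force between gate and rack above 1.5 N).
It fails at once if the rack is lifted (over 8 mm off the channel floor) or tipped (over 0.2 rad) (z of rack in the frame of chute above 0.014 m or angle between rack's own z axis and vertical above 0.2 rad).
It fails at once if another thing on the bench is moved (over 20 mm) or tipped (over 0.3 rad) (distance of any of spare, reagent, saline, beaker, tipbox, timer from where it was at the start of the episode above 0.02 m or angle between any of spare, reagent, saline, beaker, tipbox, timer's own z axis and vertical above 0.3 rad).
It also fails if it takes over 40 s, if anything falls off the work surface, if the arm or the gripper's body presses on something with over 40 N, if the wrist force passes 120 N, or if a joint passes its speed limit or range.

## Working session

There is one attempt and no reset: what is moved stays moved. The work goes in short steps, Python scripts to look and compute and a shell command to move; the robot and the scene stay as the last step left them, time stands still between calls to the robot, and variables do not carry over. Pictures are saved under pics/ and viewed, about 8 in all and at most 12, crops included, and the job is handed in when it is done.

```bash
mkdir -p pics; ls
python3 - <<'E'
from station import *
import cv2,numpy as np
s=sense();print(s['tcp_pos'],s['ee_rot'],s['gripper_width'],s['time_s'])
for n in ['scene','side','wrist']:
    cv2.imwrite(f'pics/{n}0.png',capture(n));print(n,camera_model(n))
E
```

```text
pics
[6.24566405e-01 4.17121708e-05 2.91150909e-01] [[-1.63483086e-04 -9.99997622e-01 -2.17481753e-03]
 [-9.99999980e-01  1.63736000e-04 -1.16114539e-04]
 [ 1.16470359e-04  2.17479850e-03 -9.99997628e-01]] 1.000169307456553 0.0
scene {'mtx': array([[481.0422189 ,   0.        , 279.95922271],
       [  0.        , 481.0422189 , 208.67579154],
       [  0.        ,   0.        ,   1.        ]]), 'xyz': array([1.40878719, 0.60690851, 0.74676401]), 'orientation': array([[-0.57319193, -0.42489965,  0.70065063],
       [ 0.81904279, -0.32306474,  0.47412877],
       [ 0.02489837,  0.84562962,  0.5331891 ]])}
side {'mtx': array([[452.84064616,   0.        , 280.84014982],
       [  0.        , 452.84064616, 210.52927559],
       [  0.        ,   0.        ,   1.        ]]), 'xyz': array([ 0.26196515, -0.80782241,  1.17888234]), 'orientation': array([[ 0.94150729,  0.26315375, -0.21050922],
       [-0.33697764,  0.72928958, -0.59546853],
       [-0.0031776 ,  0.63157486,  0.77530839]])}
wrist {'mtx': array([[301.11741807,   0.        , 282.32980993],
       [  0.        , 301.11741807, 211.99190791],
       [  0.        ,   0.        ,   1.        ]]), 'tool_from_camera': array([[-1.43672450e-04,  9.59615285e-01,  2.81315630e-01,
         7.68533267e-02],
       [ 9.99999448e-01, -1.54984369e-04,  1.03939387e-03,
         7.13979452e-04],
       [ 1.04101777e-03,  2.81315624e-01, -9.59614733e-01,
        -9.24977789e-02],
       [ 0.00000000e+00,  0.00000000e+00,  0.00000000e+00,
         1.00000000e+00]])}
```

View pics/scene0.png

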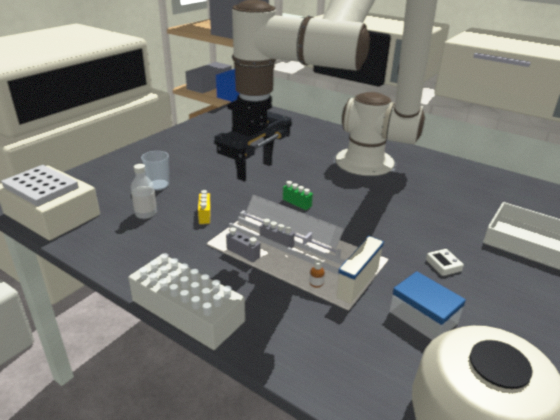

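View pics/side0.png

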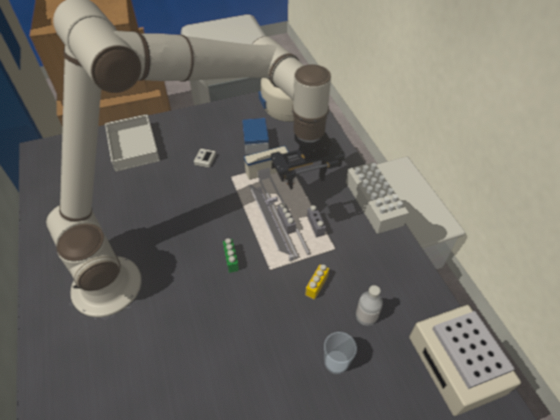

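Run:
```python
import cv2,numpy as np
a=cv2.imread('pics/scene0.png')[190:310,200:400];b=cv2.imread('pics/side0.png')[140:275,225:360]
cv2.imwrite('pics/sc.png',cv2.resize(a,None,fx=4,fy=4,interpolation=2))
cv2.imwrite('pics/sd.png',cv2.resize(b,None,fx=4,fy=4,interpolation=2))
```

```text
(no output)
```

View pics/wrist0.png

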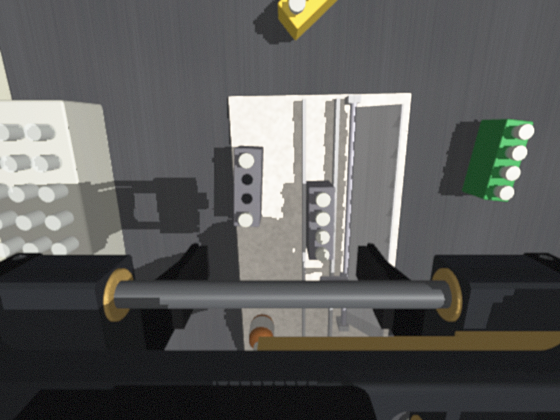

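View pics/sc.png

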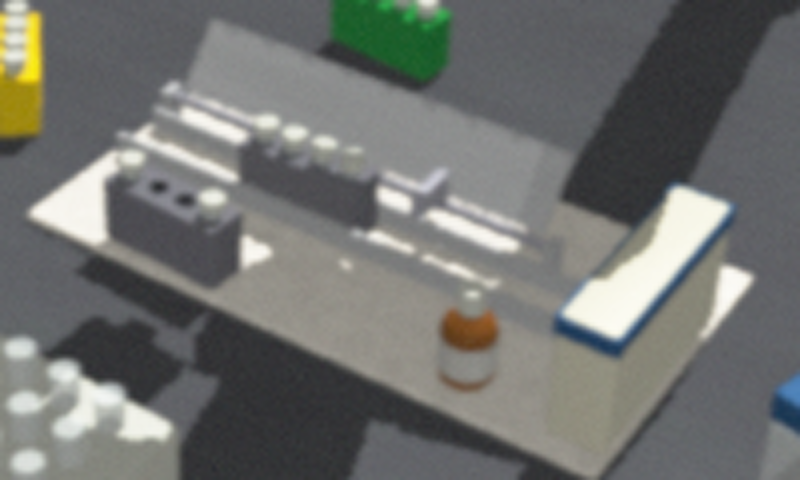

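View pics/sd.png

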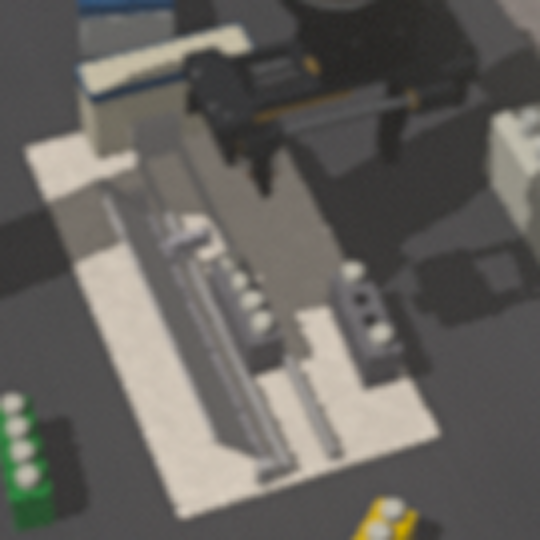

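```bash
cat > h.py <<'E'
from station import *
import numpy as np
from scipy.optimize import least_squares
def cam(n,s=None):
    m=camera_model(n)
    if n!='wrist': return m['mtx'],m['orientation'],m['xyz']
    T=m['tool_from_camera'];R=s['ee_rot']
    return m['mtx'],R@T[:3,:3],R@T[:3,3]+s['tcp_pos']
def proj(c,P):
    K,R,t=c;q=(np.asarray(P)-t)@R;q=q*[1,-1,-1]
    return (q/q[:,2:])[:,:2]@np.diag([K[0,0],K[1,1]])+K[:2,2]
def w(p,P):
    P=np.atleast_2d(P)/1000.;c,s=np.cos(p[2]),np.sin(p[2])
    return np.c_[p[0]+c*P[:,0]-s*P[:,1],p[1]+s*P[:,0]+c*P[:,1],P[:,2]]
E
cat > fit.py <<'E'
from h import *
s=sense();C={n:cam(n,s) for n in('scene','side','wrist')}
f=lambda u,o:(np.array(u)+.5)/4-.5+np.array(o)
sc=lambda *u:f(u,(200,190)); sd=lambda *u:f(u,(225,140))
A=(-195,-107,6);B=(-195,107,6);D=(215,107,6);E=(215,-107,6)
L=[('side',sd(27,148),D),('side',sd(180,518),B),('side',sd(440,435),A),('scene',sc(597,475),E),('scene',sc(752,275),D),('scene',sc(30,213),A),('wrist',(229,97),A),('wrist',(411,94),B)]
r=lambda p:np.concatenate([proj(C[n],w(p,P))[0]-u for n,u,P in L])
o=least_squares(r,[.6,.1,1.57],loss='soft_l1');p=o.x
print(p,np.degrees(p[2]));print(r(p).reshape(-1,2).round(1))
caps=dict(wrist=np.mean([(323,200),(323,219),(322,238),(322,256)],0),scene=sc(310,144),side=sd(248,294.5))
for n,u in caps.items():
    q=least_squares(lambda v:proj(C[n],w(p,(v[0],v[1],64)))[0]-u,[-60,0]).x
    print(n,'rack',q)
for u in[(308,184),(332,183)]:
    print('rear',least_squares(lambda v:proj(C['wrist'],w(p,(v[0],v[1],51)))[0]-u,[-60,0]).x)
np.save('p.npy',p)
E
python3 fit.py
```

```text
[0.57629377 0.08612764 1.58774487] 90.97107986346748
[[-0.4  0.1]
 [ 0.3 -0.1]
 [-0.3 -0.1]
 [ 0.   0.4]
 [ 0.5  0.9]
 [-0.6  0.3]
 [ 0.   0. ]
 [ 0.3 -0.3]]
wrist rack [-50.16337636  -1.61922342]
scene rack [-46.20487136  -4.45849497]
side rack [-54.34249045  -0.91742531]
rear [-98.4105921  -17.18573937]
rear [-99.08240017   9.70000801]
```

Run:
```python
from h import *
p=np.load('p.npy');t=sense()['tcp_pos']
for x in(-122,-110,64): print(x,((w(p,(x,33,170))[0]-t)*100).round(2))
```

```text
-122 [ -7.93  -3.64 -12.14]
-110 [ -7.95  -2.44 -12.14]
64 [ -8.25  14.95 -12.14]
```

```bash
python3 -m inch '[{"hand":0.425,"slide":[-2.5,-1.2,-3],"yaw":0.006},{"hand":0.425,"slide":[-5,-2.4,-6],"yaw":0.012},{"hand":0.425,"slide":[-7.9,-3.6,-9],"yaw":0.017},{"hand":0.425,"slide":[-7.9,-3.6,-12.1],"yaw":0.017},{"hand":0.425,"slide":[-7.9,-3.6,-12.1],"yaw":0.017},{"hand":0.425,"slide":[-7.9,-3.6,-12.1],"yaw":0.017}]'
python3 - <<'E'
from h import *
import cv2
s=sense();p=np.load('p.npy');print(s)
c=cam('wrist',s);a=capture('wrist')
b=capture('side')[140:275,225:360]
# overlay predicted: rack top rear edge, channel walls inner top
def seg(P,Q,col):
    u=proj(c,w(p,[P,Q])).round().astype(int);cv2.line(a,tuple(map(int,u[0])),tuple(map(int,u[1])),col,1)
seg((-97,-15,51),(-97,15,51),(0,0,255));seg((-190,-17,22),(-60,-17,22),(0,255,0));seg((-190,17,22),(-60,17,22),(0,255,0));seg((-180,75,70),(60,75,70),(255,0,0))
b=cv2.resize(b,None,fx=3.11,fy=3.11);b=b[:420]
cv2.imwrite('pics/m1.png',np.hstack([a[:,150:450],b[:420]]))
E
```

```text
time_s: 0.9
tcp_pos: [0.547, -0.0358, 0.1723]
ee_rot: [[0.018, -1.0, 0.002], [-1.0, -0.018, -0.0], [0.0, -0.002, -1.0]]
wrist_force: [0.1, -0.4, 0.2]
gripper_width: 0.581
{'time_s': 0.9, 'joints': array([ 1.32170406e+01,  2.14144553e+01, -1.97332163e+01,  4.01568957e-02,
       -4.87489369e+01, -1.22383072e+01]), 'joint_velocities': array([ 0.09547639, -0.73826505,  0.71798817, -0.13375057,  0.07649002,
        0.14624412]), 'effort': array([-9.16270120e-02, -3.42063332e+01,  1.46108133e+01,  3.30435075e+00,
       -1.50610961e-02, -1.79537627e-03]), 'tcp_pos': array([ 0.54704984, -0.0357952 ,  0.17227892]), 'ee_rot': array([[ 1.75427440e-02, -9.99844352e-01,  1.87731746e-03],
       [-9.99846105e-01, -1.75429632e-02, -1.00361213e-04],
       [ 1.33279303e-04, -1.87526794e-03, -9.99998233e-01]]), 'wrist_force': array([ 0.0764577 , -0.38002614,  0.20622173]), 'moment': array([-0.01171808, -0.04601597,  0.00328913]), 'gripper_width': 0.5805739538009131}
```

View pics/m1.png

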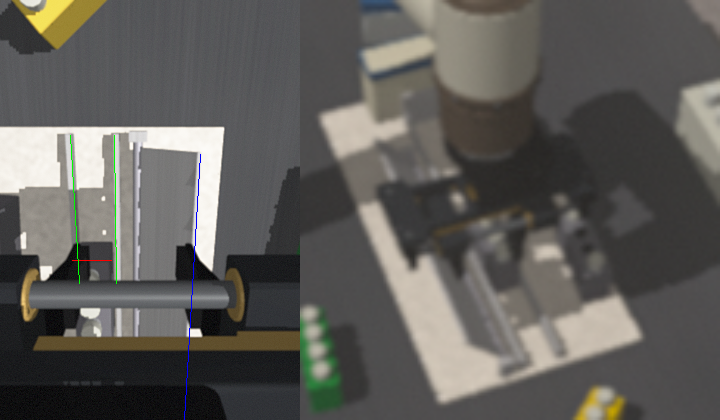

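```bash
python3 -m inch '[{"hand":0.425,"slide":[0,0,-1.5],"yaw":0},{"hand":0.425,"slide":[0,0,-3],"yaw":0},{"hand":0.425,"slide":[0,0,-4.5],"yaw":0},{"hand":0.425,"slide":[0,0,-6],"yaw":0},{"hand":0.425,"slide":[0,0,-7],"yaw":0},{"hand":0.425,"slide":[0,0,-7.4],"yaw":0},{"hand":0.425,"slide":[0,0,-7.4],"yaw":0},{"hand":0.425,"slide":[0,0,-7.4],"yaw":0}]'
python3 - <<'E'
from h import *
import cv2
s=sense();p=np.load('p.npy')
c=cam('wrist',s);a=capture('wrist')
def seg(P,Q,col):
    u=proj(c,w(p,[P,Q])).round().astype(int);cv2.line(a,tuple(map(int,u[0])),tuple(map(int,u[1])),col,1)
seg((-97,-15,51),(-97,15,51),(0,0,255));seg((-180,96,26),(60,96,26),(255,0,0))
b=cv2.resize(capture('side')[140:275,225:360],(420,420))
cv2.imwrite('pics/m2.png',np.hstack([a[:,150:500],b]))
E
```

```text
time_s: 2.0
tcp_pos: [0.546, -0.036, 0.0976]
ee_rot: [[0.017, -1.0, 0.0], [-1.0, -0.017, -0.0], [0.0, -0.0, -1.0]]
wrist_force: [-2.3, -0.6, 2.6]
gripper_width: 0.577
```

View pics/m2.png

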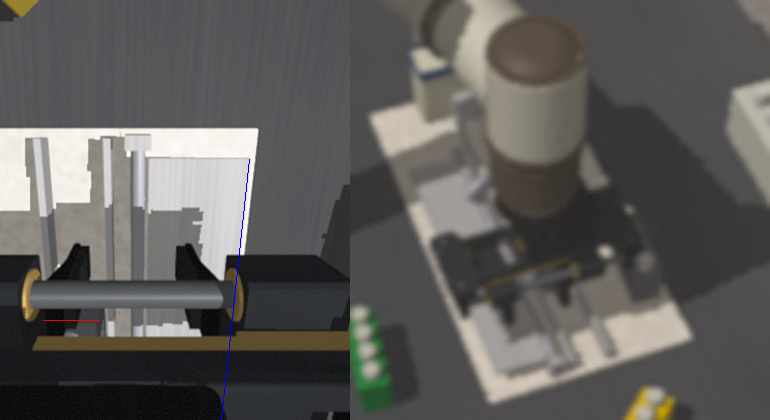

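```bash
python3 -m inch '[{"hand":0.425,"slide":[0,0,-0.2],"yaw":0},{"hand":0.425,"slide":[0,0.4,-0.2],"yaw":0},{"hand":0.425,"slide":[-0.01,0.9,-0.2],"yaw":0},{"hand":0.425,"slide":[-0.02,1.3,-0.2],"yaw":0},{"hand":0.425,"slide":[-0.03,1.7,-0.2],"yaw":0},{"hand":0.425,"slide":[-0.04,2.1,-0.2],"yaw":0},{"hand":0.425,"slide":[-0.05,2.5,-0.2],"yaw":0},{"hand":0.425,"slide":[-0.05,3,-0.2],"yaw":0},{"hand":0.425,"slide":[-0.06,3.5,-0.2],"yaw":0},{"hand":0.425,"slide":[-0.06,3.5,-0.2],"yaw":0}]'
python3 - <<'E'
from h import *
import cv2
a=capture('scene')[190:310,200:400];cv2.imwrite('pics/m3.png',cv2.resize(a,None,fx=4,fy=4,interpolation=2))
E
```

```text
time_s: 3.35
tcp_pos: [0.5455, -0.0007, 0.0955]
ee_rot: [[0.017, -1.0, 0.001], [-1.0, -0.017, 0.0], [-0.0, -0.001, -1.0]]
wrist_force: [-0.2, -2.4, 4.8]
gripper_width: 0.575
```

View pics/m3.png

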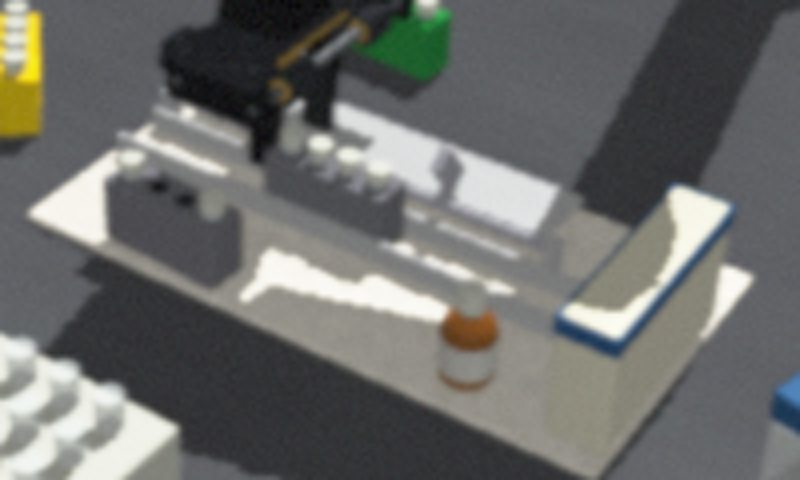

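```bash
python3 -m inch '[{"hand":0.425,"slide":[-0.01,0.5,0],"yaw":0},{"hand":0.425,"slide":[-0.02,1.2,0],"yaw":0},{"hand":0.425,"slide":[-0.03,1.9,0],"yaw":0},{"hand":0.425,"slide":[-0.04,2.6,0],"yaw":0},{"hand":0.425,"slide":[-0.06,3.3,0],"yaw":0},{"hand":0.425,"slide":[-0.07,4,0],"yaw":0},{"hand":0.425,"slide":[-0.08,4.7,0],"yaw":0},{"hand":0.425,"slide":[-0.09,5.3,0],"yaw":0},{"hand":0.425,"slide":[-0.1,5.8,0],"yaw":0},{"hand":0.425,"slide":[-0.1,6,0],"yaw":0}]' && python3 -m inch '[{"hand":0.425,"slide":[-0.01,0.5,0],"yaw":0},{"hand":0.425,"slide":[-0.02,1.2,0],"yaw":0},{"hand":0.425,"slide":[-0.03,1.9,0],"yaw":0},{"hand":0.425,"slide":[-0.04,2.6,0],"yaw":0},{"hand":0.425,"slide":[-0.06,3.3,0],"yaw":0},{"hand":0.425,"slide":[-0.07,4,0],"yaw":0},{"hand":0.425,"slide":[-0.08,4.7,0],"yaw":0},{"hand":0.425,"slide":[-0.09,5.5,0],"yaw":0},{"hand":0.425,"slide":[-0.1,6.2,0],"yaw":0},{"hand":0.425,"slide":[-0.11,6.6,0],"yaw":0}]'
```

```text
time_s: 4.65
tcp_pos: [0.5441, 0.0587, 0.0954]
ee_rot: [[0.017, -1.0, -0.001], [-1.0, -0.017, -0.001], [0.001, 0.001, -1.0]]
wrist_force: [0.4, -5.6, 5.8]
gripper_width: 0.572
time_s: 5.9
tcp_pos: [0.5428, 0.1246, 0.0953]
ee_rot: [[0.017, -1.0, -0.002], [-1.0, -0.017, -0.001], [0.001, 0.002, -1.0]]
wrist_force: [0.2, -6.1, 5.8]
gripper_width: 0.573
```

```bash
python3 -m inch '[{"hand":0.425,"slide":[0,0.3,0],"yaw":0},{"hand":0.425,"slide":[-0.01,0.6,0],"yaw":0},{"hand":0.425,"slide":[-0.01,0.9,0],"yaw":0},{"hand":0.425,"slide":[-0.02,1.2,0],"yaw":0},{"hand":0.425,"slide":[-0.03,1.5,0],"yaw":0},{"hand":0.425,"slide":[-0.03,1.7,0],"yaw":0},{"hand":0.425,"slide":[-0.03,1.9,0],"yaw":0},{"hand":0.425,"slide":[-0.03,2.0,0],"yaw":0},{"hand":0.425,"slide":[-0.03,2.0,0],"yaw":0}]' && python3 -m inch '[{"hand":0.425,"slide":[0,0.1,0],"yaw":0},{"hand":0.425,"slide":[0,0.2,0],"yaw":0},{"hand":0.425,"slide":[0,0.2,0],"yaw":0}]'
python3 - <<'E'
from h import *
import cv2
a=capture('scene')[190:310,200:400];cv2.imwrite('pics/m4.png',cv2.resize(a,None,fx=4,fy=4,interpolation=2))
E
```

```text
time_s: 7.02
tcp_pos: [0.5423, 0.1443, 0.0952]
ee_rot: [[0.016, -1.0, -0.002], [-1.0, -0.016, -0.001], [0.001, 0.002, -1.0]]
wrist_force: [0.3, -4.8, 6.1]
gripper_width: 0.578
time_s: 7.4
tcp_pos: [0.5423, 0.1452, 0.0952]
ee_rot: [[0.016, -1.0, -0.003], [-1.0, -0.016, -0.003], [0.003, 0.003, -1.0]]
wrist_force: [0.8, -9.2, 6.5]
gripper_width: 0.576
```

View pics/m4.png

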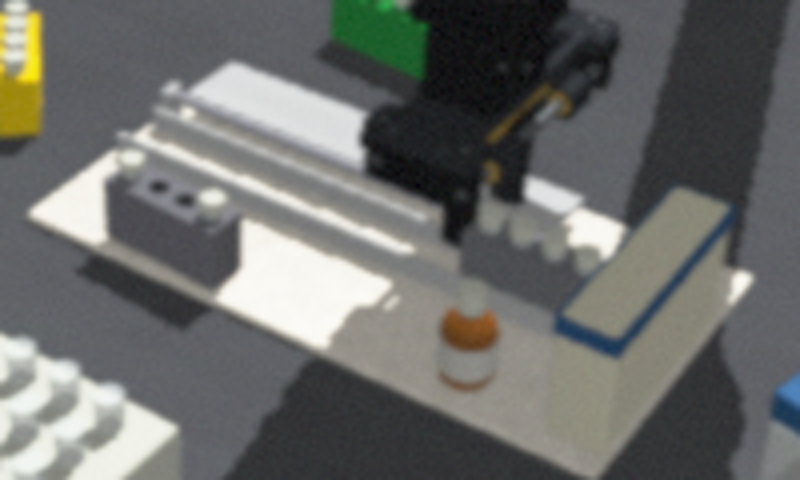

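```bash
python3 -m inch '[{"hand":0.425,"slide":[0,0.1,0],"yaw":0},{"hand":0.425,"slide":[0,0.2,0],"yaw":0},{"hand":0.425,"slide":[0,0.2,0],"yaw":0}]'
```

```text
time_s: 7.82
tcp_pos: [0.5423, 0.1455, 0.0952]
ee_rot: [[0.014, -1.0, -0.004], [-1.0, -0.014, -0.005], [0.005, 0.004, -1.0]]
wrist_force: [2.8, -15.2, 6.8]
gripper_width: 0.578
```

```bash
python3 -m inch '[{"hand":0.425,"slide":[0,-0.3,0],"yaw":0},{"hand":0.425,"slide":[0,-0.7,0],"yaw":0},{"hand":0.425,"slide":[0,-1.1,0],"yaw":0},{"hand":0.425,"slide":[0,-1.1,0],"yaw":0},{"hand":0.425,"slide":[0,-1.1,1],"yaw":0},{"hand":0.425,"slide":[0,-1.1,2],"yaw":0},{"hand":0.425,"slide":[0,-1.1,3],"yaw":0},{"hand":0.425,"slide":[0,-1.1,4],"yaw":0},{"hand":0.425,"slide":[0,-1.1,5],"yaw":0},{"hand":0.425,"slide":[0,-1.1,6.5],"yaw":0}]' && python3 -m inch '[{"hand":0.425,"slide":[0,0,3],"yaw":0},{"hand":0.425,"slide":[0,0,7],"yaw":0},{"hand":0.425,"slide":[0,-4,12],"yaw":0},{"hand":0.425,"slide":[0,-9,14],"yaw":0},{"hand":0.425,"slide":[0,-14,14],"yaw":0},{"hand":0.425,"slide":[0,-18,14],"yaw":0},{"hand":0.425,"slide":[0,-18,14],"yaw":0},{"hand":0.425,"slide":[0,-18,14],"yaw":0}]'
python3 - <<'E'
from h import *
import cv2
a=capture('scene')[190:310,200:400];a=cv2.resize(a,(500,300),interpolation=2)
b=cv2.resize(capture('side')[140:275,225:360],(300,300),interpolation=2)
cv2.imwrite('pics/m5.png',np.hstack([a,b]))
E
```

```text
time_s: 9.07
tcp_pos: [0.5424, 0.1378, 0.1606]
ee_rot: [[0.017, -1.0, -0.002], [-1.0, -0.017, -0.001], [0.001, 0.002, -1.0]]
wrist_force: [-0.8, 0.2, 0.4]
gripper_width: 0.576
time_s: 10.07
tcp_pos: [0.5428, -0.0418, 0.3006]
ee_rot: [[0.017, -1.0, 0.0], [-1.0, -0.017, 0.0], [-0.0, -0.0, -1.0]]
wrist_force: [-0.0, 0.1, 0.1]
gripper_width: 0.573
```

View pics/m5.png

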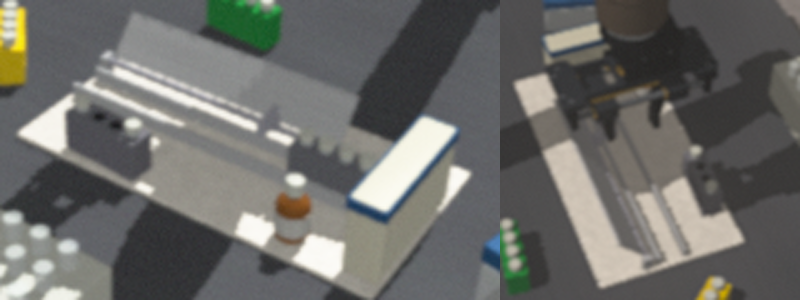

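Run:
```python
from h import *
import cv2
p=np.load('p.npy');a=capture('scene');x0,y0=290,220
a=cv2.resize(a[220:300,290:390],None,fx=8,fy=8,interpolation=2);c=cam('scene')
for x,col in((117,(0,0,255)),(109,(0,255,0))):
    u=((proj(c,w(p,[(x-45,15,51),(x-45,-15,51),(x-45,-15,22),(x-45,-15,51),(x+45,-15,51)]))-[x0,y0]+.5)*8).round().astype(np.int32)
    cv2.polylines(a,[u],False,col,1)
cv2.imwrite('pics/m6.png',a)
```

```text
(no output)
```

View pics/m6.png

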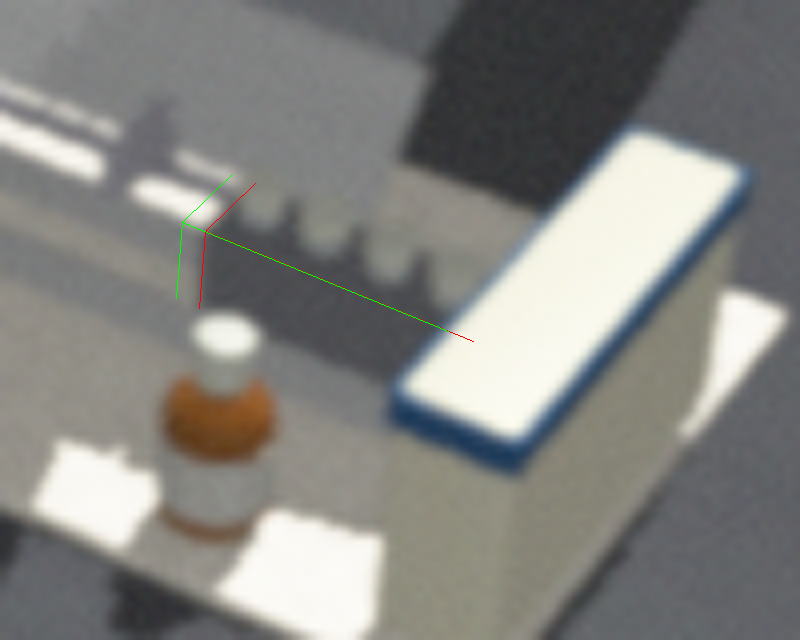

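The rack's rear edge (about pixel column 205) lies on the red line, which marks the home position at x 117. The green line at x 109 is clearly off it. The gate is shut and nothing touches the hand.

```bash
python3 -c "from station import *; print(finish_job())"
```

```text
the job is handed in; nothing more can be done
None
```

The rack is home against the end stop with the gate shut behind it, and I handed the job in at about 10 s of the 40 s. No verdict was reported.

- **Method:** I found the chute from its plate corners in the three cameras (fit residuals under 1 px). One fingertip pressed the bar level, and the other pushed the rack until the pushing force rose from 5 to 15 N without further travel. I then backed off about 1 cm and lifted the hand away, so the bar came up with it.
- **Last checks:** In the last pictures the rack's rear edge lies on the line predicted for x = 117 mm. The gate is shut, the spare rack and reagent bottle look unmoved, and the wrist force is about 0 N.
- **Disagreement:** Contact with the stop came about 3 mm earlier than my estimate, but the force and the last picture both say the rack is home.
- **Not checked:** I judged the gate angle only from pictures and finger height. I did not look again at the saline, beaker, tip box or timer, which the hand never went near.

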